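# Check a battery pack in by tipping it onto the pad

### The job

Check in the white battery pack: without gripping or lifting it, push it near its top so that it tips over away from the black face and lands lying flat, black face up, inside the yellow outline on the light blue foam pad. Then press the green button fully down and let it go. Leave the red button and everything else on the table as it is.

Things in the scene. Friction and masses are not known exactly. Their poses are not given: they have to be found in the camera images.
- pack: white battery pack standing on its end on the pad, a rigid box 36 thick (its x) x 80 wide (its y) x 150 mm tall (its z), about 0.3 to 0.55 kg. Origin: centre of its underside. Its -x face, 80 mm wide, is black and at the start looks roughly towards the robot; pushed there high up, the pack tips about its far lower edge, goes past balance after about 14 degrees and falls by itself towards its +x, its head ending 150 mm beyond that edge; its foot slides little
- pack_center (a point): centre of the pack, 75 mm above its underside
- pack_foot_left (a point): corner of the pack's white back (+x) face, at its foot, +y side
- pack_foot_right (a point): corner of the pack's white back (+x) face, at its foot, -y side
- pack_head_left (a point): corner of the pack's white back (+x) face, at its top, +y side
- pack_head_right (a point): corner of the pack's white back (+x) face, at its top, -y side
- pad: light blue foam pad, fixed to the table, 300 (x) x 160 (y) x 12 mm thick, firm; origin: centre of its underside. Its +x leads away from the robot, turned by up to 0.4 rad
- zone (a point): centre of the rectangle of yellow tape on the pad's top face, 30 mm beyond the pad's centre along its x, axes as the pad's. The rectangle measures 200 x 125 mm inside the tape and 212 x 137 mm outside it; x is the long way. The pack starts standing across its near short side, squarely enough that a straight push tips it inside
- read_top (a point): centre of the top of the green button, which looks straight up; 32 mm diameter, on a fixed grey box 80 x 70 x 30 mm that stands left or right of the pad, with the red one on the other side
- read (a joint): travel of the green button, m: 0 up, 0.006 fully down; springs back, fully down takes 5 N
- cancel_top (a point): centre of the top of the red button, on a box like the green one's
- cancel (a joint): travel of the red button, m: 0 up, 0.006 fully down
- charger: dark grey box standing on the table left of the pack, 44 x 56 x 120 mm tall; origin: centre of its underside
- can: closed can with an orange label standing on the table right of the pack, 48 mm diameter, 130 mm tall; origin: centre of its underside
- tape: yellow ring of tape lying flat left of the pad's far end, 90 mm diameter, 24 mm tall; origin: centre of its underside
- driver: screwdriver with a red handle, 160 mm long, lying on the table right of the pad's far end; origin: under its length
- kit: flat whitish box, 90 x 130 x 32 mm; origin: centre of its underside
- mug: white mug, 76 mm diameter, 85 mm tall; origin: centre of its underside

How it is judged:
On the way, in this order (a step that is already met when the one before it is completed fails the run):
1. the pack lies flat, black face up, inside the outline (angle between pack's own x axis and vertical above 3.04 rad and x of pack_foot_left in the frame of zone between -0.106 and 0.106 m and y of pack_foot_left in the frame of zone between -0.0685 and 0.0685 m and x of pack_foot_right in the frame of zone between -0.106 and 0.106 m and y of pack_foot_right in the frame of zone between -0.0685 and 0.0685 m and x of pack_head_left in the frame of zone between -0.106 and 0.106 m and y of pack_head_left in the frame of zone between -0.0685 and 0.0685 m and x of pack_head_right in the frame of zone between -0.106 and 0.106 m and y of pack_head_right in the frame of zone between -0.0685 and 0.0685 m and linear speed of pack below 0.03 m/s), for 0.2 s.
2. the green button is pressed fully down (value of joint read above 0.0045 m), for 0.05 s.
At the end, for the whole second after the job is handed in: The pack lies at rest, black face up within 0.1 rad, the corners of its back face within the tape's outer edge (106 mm along, 68.5 mm across from the zone's centre); both buttons are up (under 2 mm); other loose things within 20 mm of their starts, the standing ones upright (angle between pack's own x axis and vertical above 3.04 rad and x of pack_foot_left in the frame of zone between -0.106 and 0.106 m and y of pack_foot_left in the frame of zone between -0.0685 and 0.0685 m and x of pack_foot_right in the frame of zone between -0.106 and 0.106 m and y of pack_foot_right in the frame of zone between -0.0685 and 0.0685 m and x of pack_head_left in the frame of zone between -0.106 and 0.106 m and y of pack_head_left in the frame of zone between -0.0685 and 0.0685 m and x of pack_head_right in the frame of zone between -0.106 and 0.106 m and y of pack_head_right in the frame of zone between -0.0685 and 0.0685 m and linear speed of pack below 0.01 m/s and value of joint each of read, cancel below 0.002 m and distance of each of charger, can, tape, driver, kit, mug from where it was at the start of the episode below 0.02 m and angle between each of charger, can, mug's own z axis and vertical below 0.3 rad); the robot touches nothing.
It fails at once if the pack is lifted or carried (origin over 50 mm or centre over 110 mm above the table) (height (world z) of pack above 0.05 m or height (world z) of pack_center above 0.11 m).
It fails at once if the pack lands lying outside the outline or with the black face not up (angle between pack's own z axis and vertical above 1.5 rad and not (x of pack_foot_left in the frame of zone between -0.106 and 0.106 m and y of pack_foot_left in the frame of zone between -0.0685 and 0.0685 m and x of pack_foot_right in the frame of zone between -0.106 and 0.106 m and y of pack_foot_right in the frame of zone between -0.0685 and 0.0685 m and x of pack_head_left in the frame of zone between -0.106 and 0.106 m and y of pack_head_left in the frame of zone between -0.0685 and 0.0685 m and x of pack_head_right in the frame of zone between -0.106 and 0.106 m and y of pack_head_right in the frame of zone between -0.0685 and 0.0685 m and angle between pack's own x axis and vertical above 2.9 rad)).
It fails at once if the green button is pressed before the pack lies down (value of joint read above 0.003 m and angle between pack's own x axis and vertical below 2.9 rad).
It fails at once if the red button is pressed (value of joint cancel above 0.003 m).
It fails at once if another thing is moved more than 20 mm or knocked over (not (distance of each of charger, can, tape, driver, kit, mug from where it was at the start of the episode below 0.02 m and angle between each of charger, can, mug's own z axis and vertical below 0.3 rad)).
It also fails if it takes over 40 s, if anything falls off the work surface, if the arm or the gripper's body presses on something with over 40 N, if the wrist force passes 120 N, or if a joint passes its speed limit or range.

### The arm

A 6-joint arm with a two-finger parallel gripper is mounted at the origin on the work surface. World frame = base frame: x ahead of the robot, y to its left, z up, the work surface at z = 0. Lengths are in m, angles in rad, forces in N, time in s.
With the tool pointing down it reaches from about 0.225 to 0.725 m from the base axis. Payload 3.1 kg.
Tool frame: the origin (TCP) lies at the very end of the fingers, on their centre line; the grasp point (between the pads) lies 19 mm behind it; z points along the fingers, y is the line along which they close (so a half turn about z gives the same grasp; the last joint's range is limited). The gripper opens to 85 mm and grips with 20 to 120 N. Pads are 22 mm wide; open, the fingers measure 114 mm over their backs; the gripper's body (76 mm by 85 mm) begins 54 mm behind the grasp point. The pads swing forward as they close: fully open they stand 13 mm farther back than shut.
Start: joints at [-1.357, 0.048, 0.099, 1.622, 0, 1.443], TCP at [0.176, -0.495, 0.231] pointing down, gripper open.
Joint ranges: [-2.91, 2.91], [-0.99, 1.94], [-1.21, 1.42], [-2.12, 2.29], [-1.49, 1.47], [-3.14, 3.14]. Speed limits (rad/s): [2.79, 2.79, 3.14, 3.14, 3.14, 3.14].

### API

Orientations are given as a 3x3 rotation matrix whose columns are the frame's x, y, z axes.
In Python, from plant import bot gives the robot as it stands.
- The arm moves only by the shell command python3 -m pendant 'ROWS' [FORCE]. ROWS is JSON, a list of rows, each an object with "hand": the closure, from -1 (fully open) to 1 (shut), so that 0 is half open; "linear": the shift along the tool's x, y, z in m, a list of three; "spin": the turn about the tool's z in degrees. A call has 1 to 8 rows; each row shifts and turns the commanded pose from where the row before left it, along the tool's axes as they then stand; what a row does not reach is not made up. A row lasts 1/8 s, in which the tool goes at most 62.5 mm and 10.7 degrees, less where a joint would pass 70% of its speed; a pose out of reach is approached as far as the arm can. A call with a gripper value outside its range is refused whole. The fingers move at their own pace and stop on an object; FORCE is the grip in N (left out, the last holds). Time passes only in rows, so rows that do not move let the fingers close. It gives the time, the measured TCP pose, the force, the opening and the grip force at its end, in the units of the state.
- bot.sense(): the state, without advancing time (a new reading comes with each control period).
- bot.capture(name): name is "side" or "top"; returns a dict with "pixels" (420x560x3 uint8, red, green, blue), "range_z" (420x560 float32, m along the optical axis (not along the pixel's ray), 0 where there is no reading), "mtx" (3x3 intrinsics, pixels), "D" ([k1, k2, p1, p2, k3] as OpenCV has them; the pictures are not rectified), "rvec" (rotation vector, rad) and "tvec" (3), from world to camera coordinates, as OpenCV has them. Camera axes: x right, y down, z forward; pixel columns grow to the right and rows downward; lengths in m; the calibration is good to about 2 mm. A picture is of the moment at which its call begins.
- bot.hand_in(): hands the job in; it is judged then, once.
Trained networks look in a picture, given as the dict that the camera call returned (one of the last four; its "shot" number tells which), for a name from the list of things; names that differ only in an ending like _2 or _b are one class to them, and where a whole thing is asked for, a point or a joint stands for the part that bears it (a point fixed in the world has none). Each returns a list of dicts, best first, with "p" (0 to 1); they miss things now and then, are a little off and sometimes report something else, mostly with a low value. They report only what shows in the picture. A call takes as long as a camera call.
- bot.spot_in(picture, label): "point" ([row, column] in pixels, amid what is visible of it).
The state is a dict: "clock": time; "q": joint angles; "dq": joint speeds; "effort": joint torques, N m; "position": TCP position; "ee_rot": TCP orientation; "contact_force": force on the tool from outside, world axes, zero at the start; "torque": the same for the moment, N m; "finger_gap": finger opening in m; "finger_force": force on a finger pad.
Only numpy, scipy, OpenCV 4.12 (cv2) and the standard library are available. Lean on these libraries where they do the work, as an engineer would, in place of code of your own. Each camera call takes 0.05 s, during which the arm holds its last target. There are 200 camera calls.

## Working session

There is one attempt and no reset: what is moved stays moved. The work goes in short steps, Python scripts to look and compute and a shell command to move; the robot and the scene stay as the last step left them, time stands still between calls to the robot, and variables do not carry over. Pictures are saved under pics/ and viewed, at most 10 in all, crops included, and the job is handed in when it is done.

```bash
mkdir -p pics
cat > h.py <<'E'
import numpy as np, cv2
from plant import bot
def cloud(d):
    z=d["range_z"]; h,w=z.shape
    u,v=np.meshgrid(np.arange(w),np.arange(h))
    p=cv2.undistortPoints(np.stack([u,v],-1).reshape(-1,1,2).astype(np.float64),np.array(d["mtx"]),np.array(d["D"])).reshape(h,w,2)
    c=np.dstack([p*z[...,None],z])
    R=cv2.Rodrigues(np.array(d["rvec"],float))[0]
    P=(c-np.array(d["tvec"]).reshape(3))@R
    P[z<=0]=np.nan
    return P
E
python3 - <<'E'
from h import *
s=bot.sense(); print(s["clock"],s["position"],s["ee_rot"],s["contact_force"])
for n in("top","side"):
    d=bot.capture(n); cv2.imwrite(f"pics/{n}0.png",d["pixels"][...,::-1]); P=cloud(d); np.savez(f"{n}0.npz",P=P,rgb=d["pixels"])
    for l in("pack","pad","read_top","cancel_top","charger","can","tape","driver","kit","mug"):
        for r in bot.spot_in(d,l)[:2]:
            a,b=map(int,np.round(r["point"])); print(n,l,round(r["p"],2),a,b,P[a,b].round(3))
print(bot.sense()["clock"])
E
```

```text
0.0 [ 0.17582954 -0.49404108  0.23013571] [[ 9.42153695e-01  3.35180811e-01 -4.89879318e-04]
 [ 3.35181038e-01 -9.42151027e-01  2.26161400e-03]
 [ 2.96509312e-04 -2.29498624e-03 -9.99997323e-01]] [-0.72583165 -0.57554773  0.199852  ]
top pack 0.69 248 282 [ 0.518 -0.019  0.163]
top pad 0.87 222 282 [ 0.585 -0.021  0.012]
top read_top 0.51 276 133 [0.455 0.349 0.055]
top cancel_top 0.52 252 409 [ 0.504 -0.332  0.051]
top charger 0.77 249 226 [0.518 0.111 0.121]
top can 0.7 249 333 [ 0.514 -0.137  0.126]
top can 0.4 187 119 [0.679 0.393 0.032]
top tape 0.76 156 176 [0.762 0.252 0.004]
top driver 0.64 155 392 [ 0.75  -0.303  0.028]
top kit 0.55 190 121 [0.672 0.388 0.029]
top mug 0.9 200 450 [ 0.636 -0.455  0.004]
side pack 0.84 235 295 [0.498 0.008 0.121]
side pad 0.98 250 276 [ 0.573 -0.006  0.009]
side read_top 0.63 354 208 [0.456 0.34  0.053]
side cancel_top 0.55 189 367 [ 0.503 -0.327  0.054]
side charger 0.75 276 261 [0.492 0.137 0.09 ]
side charger 0.63 236 295 [0.498 0.008 0.118]
side can 0.92 217 327 [ 0.497 -0.122  0.09 ]
side driver 0.64 168 295 [ 0.752 -0.305  0.025]
side kit 0.67 322 125 [0.67  0.398 0.033]
side mug 0.73 156 350 [ 0.621 -0.412  0.072]
1.1
```

View pics/top0.png

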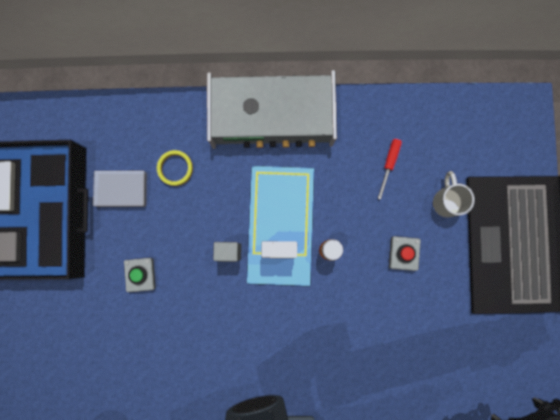

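View pics/side0.png

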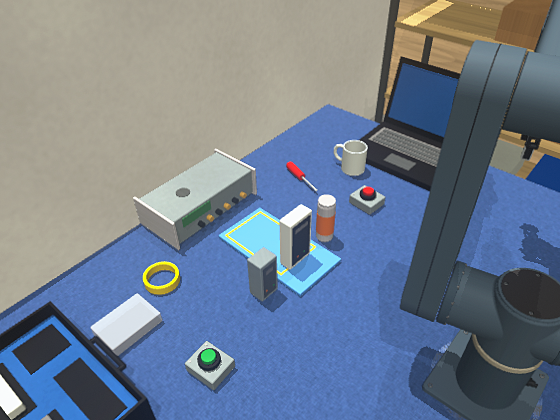

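Run:
```python
import numpy as np,cv2
for n in("top","side"):
    f=np.load(n+"0.npz");P=f["P"];rgb=f["rgb"].astype(int);hsv=cv2.cvtColor(f["rgb"],cv2.COLOR_RGB2HSV)
    x,y,z=P[...,0],P[...,1],P[...,2]
    m=(abs(x-.5)<.07)&(abs(y+.01)<.075)&(z>.148)&(z<.175)
    if m.sum()>5: print(n,"packtop",m.sum(),P[m].mean(0).round(4),cv2.minAreaRect((P[m][:,:2]*1000).astype(np.float32)))
    V=hsv[...,2]
    m=(abs(x-.49)<.05)&(abs(y+.01)<.075)&(z>.03)&(z<.15)&(V<80)
    if m.sum()>5:
        q=P[m][:,:2];c=q.mean(0);w,v=np.linalg.eigh(np.cov(q.T));print(n,"black",m.sum(),c.round(4),v[:,0],np.sqrt(w),np.ptp(q,0),np.ptp(P[m][:,2]))
    m=(abs(z-.012)<.008)&(hsv[...,0]>95)&(hsv[...,0]<125)&(hsv[...,1]>40)&(abs(x-.55)<.25)&(abs(y)<.2)
    if m.sum()>5: print(n,"pad",m.sum(),P[m].mean(0).round(4),cv2.minAreaRect((P[m][:,:2]*1000).astype(np.float32)))
    m=(abs(z-.012)<.008)&(hsv[...,0]>18)&(hsv[...,0]<35)&(hsv[...,1]>100)&(abs(x-.57)<.16)&(abs(y+.01)<.11)
    if m.sum()>5: print(n,"yellow",m.sum(),cv2.minAreaRect((P[m][:,:2]*1000).astype(np.float32)))
    for nm,lo,hi,cx,cy in(("green",45,85,.455,.345),("red",-1,8,.504,-.33)):
        m=(z>.028)&(z<.07)&(hsv[...,0]>lo)&(hsv[...,0]<hi)&(hsv[...,1]>100)&(np.hypot(x-cx,y-cy)<.05)
        print(n,nm,m.sum(),np.median(P[m],0).round(4),P[m].min(0).round(3),P[m].max(0).round(3))
```

```text
top packtop 572 [ 0.5148 -0.0114  0.1624] ((514.7705078125, -11.224784851074219), (78.54589080810547, 33.63373947143555), 89.19410705566406)
top pad 7741 [ 0.5648 -0.008   0.0107] ((549.1731567382812, 0.0156402587890625), (496.50555419921875, 399.85089111328125), 0.0034870861563831568)
top yellow 11 ((608.1224975585938, -18.597808837890625), (130.32131958007812, 204.40252685546875), 87.14834594726562)
top green 150 [0.4571 0.3416 0.0516] [0.442 0.327 0.038] [0.474 0.36  0.061]
top red 156 [ 0.5015 -0.3274  0.0508] [ 0.484 -0.347  0.039] [ 0.519 -0.312  0.059]
side packtop 464 [ 0.5111 -0.0085  0.1605] ((513.6698608398438, -13.801406860351562), (82.126953125, 37.70843505859375), 89.38491821289062)
side black 512 [ 0.4968 -0.0119] [-0.99961055  0.02790598] [0.00097786 0.01913376] [0.00661114 0.06844842] 0.11995846807836073
side pad 3764 [ 0.5619 -0.0048  0.0115] ((550.2105712890625, 1.551055908203125), (397.047607421875, 492.626953125), 89.477783203125)
side yellow 160 ((606.76025390625, -18.550498962402344), (137.1835479736328, 212.54322814941406), 87.57936096191406)
side green 194 [0.4533 0.3435 0.0517] [0.44  0.323 0.039] [0.477 0.358 0.056]
side red 40 [ 0.4989 -0.327   0.0529] [ 0.487 -0.337  0.049] [ 0.515 -0.315  0.056]
```

The pictures show the pack at about (250, 280) in the top view, standing in the near end of the yellow outline. The charger is on its left (251, 227) and the can on its right (249, 332). The green button is on the left (275, 137) and the red one on the right (254, 407).

- **Pack:** its black face is at x≈0.497, the centre at y≈-0.012 and the top at z 0.162, as expected. Its heading is about -1.2°.
- **Zone:** it is centred at about (0.607, -0.0185) and turned -2.5°, so a straight push should land with about 28 mm to spare.

I'll push with the two half-open fingers spread across the face.

```bash
python3 -m pendant '[{"hand":0,"linear":[0,0,0],"spin":10.4},{"hand":0,"linear":[0,0,0],"spin":10.4},{"hand":0,"linear":[0.022,-0.044,0],"spin":0},{"hand":0,"linear":[0.022,-0.044,0],"spin":0},{"hand":0,"linear":[0.022,-0.044,0],"spin":0},{"hand":0,"linear":[0.022,-0.044,0],"spin":0},{"hand":0,"linear":[0.022,-0.044,0],"spin":0},{"hand":0,"linear":[0.022,-0.044,0],"spin":0}]'; python3 -c "
from h import *
s=bot.sense();print(s['position'],s['ee_rot'],s['finger_gap'])"
```

```text
clock: 2.1
position: [0.3141, -0.2321, 0.2315]
ee_rot: [[1.0, -0.022, 0.001], [-0.022, -1.0, -0.001], [0.001, 0.001, -1.0]]
contact_force: [0.7, 0.1, 0.3]
finger_gap: 0.0424
finger_force: 0.0
[ 0.31409249 -0.23212841  0.23148573] [[ 9.99764178e-01 -2.17006647e-02  8.18293180e-04]
 [-2.17002011e-02 -9.99764360e-01 -5.71279080e-04]
 [ 8.30497493e-04  5.53387233e-04 -9.99999502e-01]] 0.04237267096273526
```

```bash
python3 -m pendant '[{"hand":0,"linear":[0.024,-0.044,0],"spin":0},{"hand":0,"linear":[0.024,-0.044,0],"spin":0},{"hand":0,"linear":[0.024,-0.044,0],"spin":0},{"hand":0,"linear":[0.024,-0.044,0],"spin":0},{"hand":0,"linear":[0.022,-0.044,0],"spin":0},{"hand":0,"linear":[0,0,0.032],"spin":0},{"hand":0,"linear":[0,0,0.032],"spin":0},{"hand":0,"linear":[0,0,0.032],"spin":0}]'; python3 -m pendant '[{"hand":0,"linear":[0,0,0],"spin":0}]'
```

```text
clock: 3.1
position: [0.4364, -0.0157, 0.1345]
ee_rot: [[1.0, -0.02, 0.001], [-0.02, -1.0, -0.0], [0.001, 0.0, -1.0]]
contact_force: [0.2, -0.2, 0.2]
finger_gap: 0.0427
finger_force: 0.0
clock: 3.22
position: [0.4337, -0.0155, 0.1325]
ee_rot: [[1.0, -0.021, -0.006], [-0.021, -1.0, 0.001], [-0.006, -0.001, -1.0]]
contact_force: [-0.0, 0.5, 0.2]
finger_gap: 0.0427
finger_force: 0.0
```

```bash
python3 -m pendant '[{"hand":0,"linear":[0.015,-0.004,0],"spin":0},{"hand":0,"linear":[0.015,0,0],"spin":0},{"hand":0,"linear":[0.008,0,0],"spin":0},{"hand":0,"linear":[0.008,0,0],"spin":0},{"hand":0,"linear":[0.007,0,0],"spin":0},{"hand":0,"linear":[0.006,0,0],"spin":0}]'
python3 - <<'E'
from h import *
d=bot.capture("side"); cv2.imwrite("pics/side1.png",cv2.resize(d["pixels"][150:330,200:400,::-1],None,fx=3,fy=3))
E
```

```text
clock: 3.98
position: [0.4954, -0.0134, 0.1354]
ee_rot: [[1.0, -0.021, -0.0], [-0.021, -1.0, -0.0], [-0.0, 0.0, -1.0]]
contact_force: [-0.6, -0.6, 0.4]
finger_gap: 0.0427
finger_force: 0.3
```

View pics/side1.png

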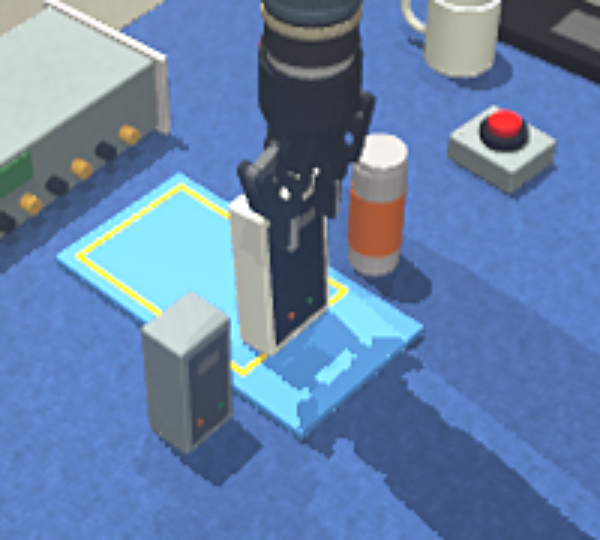

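The crop shows both fingers on the upper black face, with the pack starting to lean and nothing else touched. I'll keep pushing slowly.

```bash
python3 -m pendant '[{"hand":0,"linear":[0.006,0,0],"spin":0},{"hand":0,"linear":[0.006,0,0],"spin":0},{"hand":0,"linear":[0.006,0,0],"spin":0},{"hand":0,"linear":[0.006,0,0],"spin":0},{"hand":0,"linear":[0.006,0,0],"spin":0},{"hand":0,"linear":[0.006,0,0],"spin":0},{"hand":0,"linear":[0.006,0,0],"spin":0},{"hand":0,"linear":[0,0,0],"spin":0}]'
python3 - <<'E'
from h import *
d=bot.capture("side"); cv2.imwrite("pics/side2.png",cv2.resize(d["pixels"][150:330,200:400,::-1],None,fx=3,fy=3))
E
```

```text
clock: 5.03
position: [0.5376, -0.0142, 0.1352]
ee_rot: [[1.0, -0.021, -0.0], [-0.021, -1.0, 0.0], [-0.0, -0.0, -1.0]]
contact_force: [1.1, 0.4, -0.3]
finger_gap: 0.0428
finger_force: 0.0
```

View pics/side2.png

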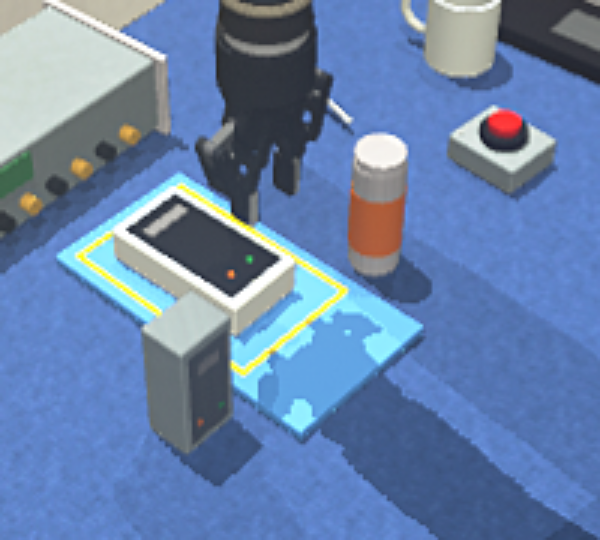

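The picture shows the pack flat with its black face up, inside the yellow outline. Next I'll raise the tool, shut the fingers and move over the green button.

```bash
python3 -m pendant '[{"hand":0,"linear":[0,0,-0.04],"spin":0},{"hand":1,"linear":[0,0,-0.04],"spin":0},{"hand":1,"linear":[-0.015,-0.059,0],"spin":0},{"hand":1,"linear":[-0.015,-0.059,0],"spin":0},{"hand":1,"linear":[-0.015,-0.059,0],"spin":0},{"hand":1,"linear":[-0.015,-0.059,0],"spin":0},{"hand":1,"linear":[-0.015,-0.059,0],"spin":0},{"hand":1,"linear":[-0.015,-0.059,0],"spin":0}]';  python3 -m pendant '[{"hand":1,"linear":[0,0,0.05],"spin":0},{"hand":1,"linear":[0,0,0.05],"spin":0},{"hand":1,"linear":[0,0,0.01],"spin":0},{"hand":1,"linear":[0,0,0],"spin":0}]'
python3 - <<'E'
from h import *
for n in("top","side"):
    f=np.load(n+"0.npz");P=f["P"];h=cv2.cvtColor(f["rgb"],cv2.COLOR_RGB2HSV);z=P[...,2]
    m=(z>.047)&(z<.07)&(h[...,0]>45)&(h[...,0]<85)&(h[...,1]>100)&(np.hypot(P[...,0]-.455,P[...,1]-.342)<.03)
    q=P[m]; print(n,m.sum(),q.mean(0).round(4),np.percentile(q[:,2],[5,50,95]).round(4),((q.min(0)+q.max(0))/2).round(4),np.ptp(q,0).round(3))
d=bot.capture("side"); cv2.imwrite("pics/side3.png",cv2.resize(d["pixels"][240:420,120:320,::-1],None,fx=3,fy=3))
E
```

```text
clock: 6.08
position: [0.4455, 0.1896, 0.2293]
ee_rot: [[0.983, 0.181, -0.025], [0.182, -0.976, 0.12], [-0.003, -0.123, -0.992]]
contact_force: [0.1, -0.2, 0.1]
finger_gap: -0.0002
finger_force: 0.0
clock: 6.58
position: [0.4448, 0.195, 0.1205]
ee_rot: [[0.982, 0.188, -0.027], [0.19, -0.974, 0.125], [-0.003, -0.128, -0.992]]
contact_force: [0.6, 0.2, 0.5]
finger_gap: 0.0001
finger_force: 0.0
top 130 [0.4581 0.3418 0.0524] [0.0486 0.0522 0.056 ] [0.457  0.3419 0.0544] [0.03  0.031 0.014]
side 173 [0.4545 0.3427 0.0519] [0.0486 0.0519 0.0545] [0.4556 0.3418 0.0514] [0.032 0.032 0.009]
```

View pics/side3.png

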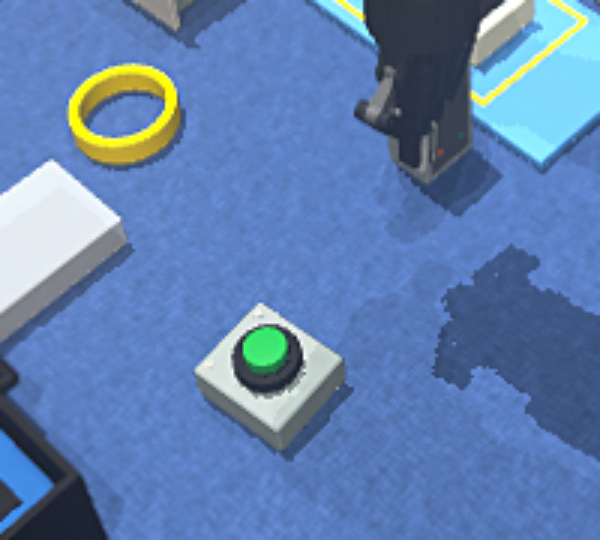

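The crop shows the tool still about 150 mm short of the green button (350, 267 in the crop), clear of everything. The fast rows were clipped and left a 7° tilt, which is harmless, so I'll use slower rows.

```bash
python3 -m pendant '[{"hand":1,"linear":[0.0065,-0.0227,0.0096],"spin":0},{"hand":1,"linear":[0.0065,-0.0227,0.0096],"spin":0},{"hand":1,"linear":[0.0065,-0.0227,0.0096],"spin":0},{"hand":1,"linear":[0.0065,-0.0227,0.0096],"spin":0},{"hand":1,"linear":[0.0065,-0.0227,0.0096],"spin":0},{"hand":1,"linear":[0.0065,-0.0227,0.0096],"spin":0},{"hand":1,"linear":[0,0,0],"spin":0}]'
python3 - <<'E'
from h import *
s=bot.sense();R=np.array(s["ee_rot"]);p=s["position"];print(p,R.round(3))
for z in(.058,.05,.045): print(z,(R.T@(np.array([.456,.342,z])-p)).round(4))
print((R.T@[0,0,-.004]).round(4))
E
```

```text
clock: 7.5
position: [0.4668, 0.2737, 0.0833]
ee_rot: [[0.956, 0.286, -0.059], [0.292, -0.94, 0.178], [-0.004, -0.188, -0.982]]
contact_force: [-1.0, -0.1, 0.4]
finger_gap: 0.0001
finger_force: 0.0
[0.46682669 0.27373789 0.08329065] [[ 0.956  0.286 -0.059]
 [ 0.292 -0.94   0.178]
 [-0.004 -0.188 -0.982]]
0.058 [ 0.0097 -0.0625  0.0376]
0.05 [ 0.0097 -0.061   0.0455]
0.045 [ 0.0097 -0.0601  0.0504]
[0.     0.0008 0.0039]
```

```bash
python3 -c "
from h import *
print(bot.sense()['q'])"; python3 -m pendant '[{"hand":1,"linear":[0,0,-0.005],"spin":-10.5},{"hand":1,"linear":[0,0,0],"spin":-10.5},{"hand":1,"linear":[0,0,0],"spin":-10.5},{"hand":1,"linear":[0,0,0],"spin":-10.5}]'
python3 - <<'E'
from h import *
s=bot.sense();R=np.array(s["ee_rot"]);p=s["position"];print(s["q"],p,R.round(3))
for z in(.065,.058,.05,.045): print(z,(R.T@(np.array([.456,.342,z])-p)).round(4))
print((R.T@[0,0,-.004]).round(4))
E
```

```text
[ 0.29520914  0.08933284 -0.16350113  1.32244643  0.18880712  3.14061899]
clock: 8.0
position: [0.4675, 0.2719, 0.0894]
ee_rot: [[0.516, 0.855, -0.057], [0.848, -0.499, 0.178], [0.124, -0.14, -0.982]]
contact_force: [0.2, 0.0, 0.0]
finger_gap: 0.0001
finger_force: 0.0
[ 0.2917374   0.08400529 -0.15675823  1.33319753  0.18836511  2.39971057] [0.4675452  0.27190384 0.08940606] [[ 0.516  0.855 -0.057]
 [ 0.848 -0.499  0.178]
 [ 0.124 -0.14  -0.982]]
0.065 [ 0.0504 -0.0415  0.0371]
0.058 [ 0.0496 -0.0405  0.044 ]
0.05 [ 0.0486 -0.0393  0.0519]
0.045 [ 0.048  -0.0386  0.0568]
[-0.0005  0.0006  0.0039]
```

```bash
python3 -m pendant '[{"hand":1,"linear":[0.0126,-0.0104,0.0093],"spin":0},{"hand":1,"linear":[0.0126,-0.0104,0.0093],"spin":0},{"hand":1,"linear":[0.0126,-0.0104,0.0093],"spin":0},{"hand":1,"linear":[0.0126,-0.0104,0.0093],"spin":0},{"hand":1,"linear":[0,0,0],"spin":0}]'
python3 - <<'E'
from h import *
s=bot.sense();R=np.array(s["ee_rot"]);p=s["position"];print(s["q"],p,R.round(3))
for z in(.058,.05,.045): print(z,(R.T@(np.array([.456,.342,z])-p)).round(4))
print((R.T@[0,0,-.003]).round(4))
E
```

```text
clock: 8.62
position: [0.4549, 0.3437, 0.0636]
ee_rot: [[0.519, 0.853, -0.059], [0.846, -0.502, 0.178], [0.122, -0.142, -0.982]]
contact_force: [-1.1, 0.4, 0.4]
finger_gap: 0.0
finger_force: 0.0
[ 0.42478384  0.15009318 -0.13706569  1.26389035  0.18748387  2.53848636] [0.45489089 0.34368321 0.063598  ] [[ 0.519  0.853 -0.059]
 [ 0.846 -0.502  0.178]
 [ 0.122 -0.142 -0.982]]
0.058 [-0.0015  0.0026  0.0051]
0.05 [-0.0025  0.0037  0.013 ]
0.045 [-0.0031  0.0044  0.0179]
[-0.0004  0.0004  0.0029]
```

```bash
python3 -m pendant '[{"hand":1,"linear":[-0.001,0.0012,0.003],"spin":0},{"hand":1,"linear":[-0.001,0.0012,0.003],"spin":0},{"hand":1,"linear":[-0.0004,0.0004,0.0029],"spin":0},{"hand":1,"linear":[-0.0004,0.0004,0.0029],"spin":0}]'; python3 -m pendant '[{"hand":1,"linear":[-0.0002,0.0002,0.0015],"spin":0},{"hand":1,"linear":[0,0,0],"spin":0}]'
```

```text
clock: 9.12
position: [0.4571, 0.3401, 0.0523]
ee_rot: [[0.521, 0.852, -0.057], [0.845, -0.505, 0.179], [0.124, -0.141, -0.982]]
contact_force: [-0.0, -1.2, 2.0]
finger_gap: -0.0001
finger_force: 1.0
clock: 9.38
position: [0.4571, 0.3402, 0.0511]
ee_rot: [[0.521, 0.852, -0.056], [0.845, -0.504, 0.178], [0.123, -0.14, -0.982]]
contact_force: [-0.3, -2.0, 1.9]
finger_gap: -0.0003
finger_force: 1.3
```

Contact is at about 2 N. I'll go down in small steps until the force rises past 5 N.

```bash
python3 -m pendant '[{"hand":1,"linear":[-0.0002,0.0002,0.002],"spin":0},{"hand":1,"linear":[0,0,0],"spin":0}]';python3 -m pendant '[{"hand":1,"linear":[-0.0002,0.0002,0.0015],"spin":0},{"hand":1,"linear":[0,0,0],"spin":0}]'
```

```text
clock: 9.62
position: [0.4571, 0.3404, 0.049]
ee_rot: [[0.52, 0.852, -0.056], [0.845, -0.504, 0.178], [0.123, -0.14, -0.982]]
contact_force: [0.5, -2.6, 3.1]
finger_gap: -0.0001
finger_force: 1.9
clock: 9.88
position: [0.4571, 0.3405, 0.0474]
ee_rot: [[0.52, 0.852, -0.056], [0.845, -0.504, 0.178], [0.124, -0.14, -0.982]]
contact_force: [0.8, -3.1, 5.7]
finger_gap: 0.0003
finger_force: 2.4
```

```bash
python3 -m pendant '[{"hand":1,"linear":[-0.0002,0.0002,0.0015],"spin":0},{"hand":1,"linear":[0,0,0],"spin":0}]'
```

```text
clock: 10.12
position: [0.4572, 0.3405, 0.0471]
ee_rot: [[0.521, 0.852, -0.056], [0.845, -0.504, 0.179], [0.124, -0.14, -0.982]]
contact_force: [-1.1, -4.8, 9.2]
finger_gap: 0.0
finger_force: 4.6
```

The force rose to 9 N and the travel stalled, so the button is at its stop. I'll release it, back off and check.

```bash
python3 -m pendant '[{"hand":1,"linear":[0,0,-0.01],"spin":0},{"hand":1,"linear":[0.001,-0.002,-0.03],"spin":0},{"hand":1,"linear":[0.003,-0.005,-0.04],"spin":0},{"hand":1,"linear":[0.003,-0.005,-0.04],"spin":0},{"hand":1,"linear":[0,0,0],"spin":0}]'
python3 - <<'E'
from h import *
ds={n:bot.capture(n) for n in("top","side")}
for n,d in ds.items():
    P=cloud(d);P0=np.load(n+"0.npz")["P"]; x,y,z=[P[...,i] for i in range(3)]
    m=(z>.042)&(z<.056)&(x>.51)&(x<.72)&(y>-.075)&(y<.06)
    if m.sum()>50: print(n,"pack",m.sum(),P[m].mean(0).round(4),cv2.minAreaRect((P[m][:,:2]*1000).astype(np.float32)))
    h=cv2.cvtColor(d["pixels"],cv2.COLOR_RGB2HSV)
    m=(z>.047)&(z<.07)&(h[...,0]>45)&(h[...,0]<85)&(h[...,1]>100)&(np.hypot(x-.456,y-.342)<.03)
    print(n,"green",m.sum(),np.median(P[m],0))
cv2.imwrite("pics/side4.png",ds["side"]["pixels"][...,::-1])
E
```

```text
clock: 10.75
position: [0.4587, 0.3326, 0.1701]
ee_rot: [[0.519, 0.853, -0.051], [0.845, -0.503, 0.183], [0.13, -0.138, -0.982]]
contact_force: [0.6, 0.1, 0.4]
finger_gap: -0.0002
finger_force: 0.0
top pack 1930 [ 0.6108 -0.0145  0.0488] ((611.03369140625, -13.604637145996094), (79.35762023925781, 149.81964111328125), 89.0158462524414)
top green 87 [0.45709404 0.33717427 0.05294722]
side pack 1261 [ 0.6066 -0.0122  0.0489] ((611.1727905273438, -15.468868255615234), (83.94697570800781, 154.25572204589844), 87.9356689453125)
side green 174 [0.45512002 0.34284045 0.05192937]
```

View pics/side4.png

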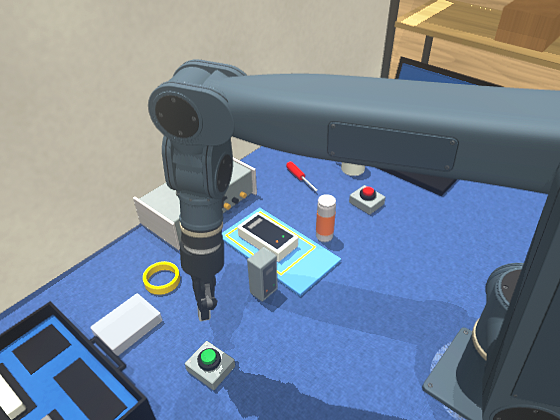

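The final picture shows the pack flat with its black face up at (235, 268). It is centred about 4 mm from the zone's centre. The green button is up again at (357, 208), everything else is in place and the robot touches nothing.

```bash
python3 -c "
from plant import bot
print(bot.hand_in())"
```

```text
the job is handed in; nothing more can be done
None
```

I handed the job in at about 11 s; the hand-in gave no verdict. The pack lies flat, black face up, inside the yellow outline about 4 mm from its centre, and the green button was pressed to its stop (9 N) and is up again. The red button and everything else look unmoved.

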